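# Set the light base for the polarised view

### The job

Get the microscope's light base ready for the polarised view: push the filter slide fully home into the side of the base, and turn the round black stage until the arrow on its rim lines up with the zero line, the longest line of the scale ring around it. Only push, gently, with the fingertips, and pinch nothing on the base; the covered dish stays lying in the middle of the stage and rides round with it, not picked up or shoved off, and everything else on the bench stays where it is.

Things in the scene. Friction and masses are not known exactly. Their poses are not given: they have to be found in the camera images.
- light_base: white light base fixed on the bench, 240 mm (x, front to back) x 250 mm (y) x 55 mm high, with its scale ring and stage on top. Origin: underside centre. Its own -x is the front with the zero line, its +y the left side with the filter slide, z up. It never moves, but stands elsewhere and turned otherwise each time
- stage_axis (a point): point on the upright axis of the round stage, at the top face of the stage, 69 mm above the bench. The stage is a black disc 170 mm across, its top 10 mm above the scale ring (ring 220 mm across, top 59 mm above the bench). It turns without end either way, with steady light friction (about 2 N of push at a thumbscrew) and stays where it is left. On it lie a dish in the middle and two flat clips (3 mm high, 8 mm wide) that run inward from the thumbscrews to 37 mm from the axis
- arrow_tip (a point): tip of the white arrow mark on the stage, at its rim, 86 mm from the axis; goes round with the stage
- zero_line (a point): inner end of the zero line on the fixed scale ring, 86 mm from the axis, at the front of the light base: the longest and broadest black line (22 x 4 mm); the others are 7 or 12 mm long, one every 10 degrees. The line runs outward from here
- screw_a (a point): middle of the upright steel thumbscrew of one stage clip: 14 mm across, standing 20 mm above the stage, this point 10 mm above the stage and 68 mm from the axis. Fixed to the stage, a quarter turn clockwise (seen from above) from the arrow; pushing it sideways turns the stage
- screw_b (a point): the same for the other thumbscrew, opposite the first (a quarter turn counter-clockwise from the arrow)
- filter_slide (a joint): how far the filter slide still has to go in, in m: 0 fully home, up to 0.045; about 2 N moves it, it stays where it is left and stops dead at 0
- slide_face (a point): centre of the outer face of the slide's black end plate (50 mm wide, 24 mm high, 6 mm thick), 30 mm above the bench, which faces the left (+y) of the light base; fully home it stands 24 mm out from the side of the base. Pushing it towards the base (-y of the light base) slides it in
- dish_mid (a point): middle of the loose lidded culture dish (60 mm across, 16 mm high, 30 g) lying on the centre of the stage; this point is 8 mm above the stage. It rides with the stage by friction
- injector: bystander: hand-turned injector syringe, a bar 150 mm long with a black knob, lying level 73 mm up on a round blue foot (72 mm across), 90 mm high overall, 0.8 kg; stands to the right of the light base. Origin: underside centre of the foot
- media_bottle: bystander: small glass bottle, 44 mm across, 75 mm high, behind the slide on the left of the light base. Origin: underside centre
- tip_box: bystander: box of pipette tips with clear lid, 84 x 118 x 56 mm, behind the light base. Origin: underside centre
- dish_stack: bystander: stack of three lidded dishes, 60 mm across, 48 mm high, behind the light base. Origin: underside centre
- marker_pen: bystander: marker pen, about 130 mm long, 12 mm thick, lying on the bench left of the light base, in front of the slide. Origin: on the bench below its middle
- tube_rack: bystander: white rack of capped tubes, 50 x 110 mm, 66 mm high, to the right of the light base. Origin: underside centre
Things that resemble listed ones, but are neither listed nor needed, are in the scene too. Of the things shaped like the part that bears dish_mid, the clear one is meant.

How it is judged:
At the end, for the whole second after the job is handed in: The arrow tip is within 4 mm (under 3 degrees) of the zero line and the stage is still; the filter slide is within 3 mm of fully home; the dish lies flat on the stage, its middle within 12 mm of the axis (horizontal distance between arrow_tip and zero_line below 0.004 m and value of joint filter_slide below 0.003 m and velocity of joint filter_slide between -0.01 and 0.01 m/s and angular speed of stage_plate below 0.03 rad/s and horizontal distance between dish_mid and stage_axis below 0.012 m and z of dish_mid in the frame of light_base between 0.071 and 0.083 m and angle between dish_mid's own z axis and vertical below 0.1 rad); the robot touches nothing.
It fails at once if the dish is lifted from the stage or shoved more than 15 mm off its middle (z of dish_mid in the frame of light_base above 0.085 m or horizontal distance between dish_mid and stage_axis above 0.015 m).
It fails at once if the fingers press or pinch the light base, its stage or its slide with more than 30 N (contact force between the fingers and light_base above 30 N).
It fails at once if a bystander on the bench is moved more than 20 mm or lifted (distance of any of injector, media_bottle, tip_box, dish_stack, marker_pen, tube_rack from where it was at the start of the episode above 0.02 m).
It also fails if it takes over 64 s, if anything falls off the work surface, if the arm or the gripper's body presses on something with over 40 N, if the wrist force passes 120 N, or if a joint passes its speed limit or range.

### The arm

A 7-joint arm with a two-finger parallel gripper is mounted at the origin on the work surface. World frame = base frame: x ahead of the robot, y to its left, z up, the work surface at z = 0. Lengths are in m, angles in rad, forces in N, time in s.
With the tool pointing down it reaches from about 0.4 to 0.875 m from the base axis. Payload 19.3 kg.
Tool frame: the origin (TCP) lies midway between the tips of the shut fingers; the grasp point (between the pads) lies robot.grip_depth behind it (robot.grip_depth is the distance from the TCP to the grasp point, in m); y points along the fingers, x is the direction in which the jaws open and shut, and the axes are right-handed (so a half turn about y gives the same grasp; the last joint's range is limited). The gripper opens to 85 mm and grips with 20 to 120 N. Pads are 22 mm wide; open, the fingers measure 114 mm over their backs; the gripper's body (76 mm by 85 mm) begins 54 mm behind the grasp point. The pads swing forward as they close: fully open they stand 13 mm farther back than shut.
Start: joints at [1.266, 0.521, -0.036, 1.599, 0.021, 1.021, -0.113], TCP at [0.145, -0.608, 0.231] pointing down, gripper open.
Joint ranges: [-2.91, 2.91], [-0.3, 2.13], [-1.5, 1.42], [0.17, 2.43], [-1.26, 4.41], [0.16, 1.93], [-2.52, 2.52]. Speed limits (rad/s): [1.89, 1.89, 2.39, 2.39, 3.01, 3.01, 3.01].

### API

Orientations are given as a unit quaternion [w, x, y, z].
In Python, from plant import robot gives the robot as it stands.
- The arm moves only by the tool jog_arm, never from a script. Its argument "series" is a list of rows, each a list of 4 numbers: the shift along the world's x, y, z in m, then the turn about the world's z in rad. A call has exactly 8 rows; each row shifts and turns the pose as measured when the row begins; what a row does not reach is not made up. A row lasts 1/12 s, in which the tool goes at most 41.7 mm and 7.16 degrees, less where a joint would pass 70% of its speed; a pose out of reach is approached as far as the arm can. A call with a gripper value outside its range is refused whole. "fingers" is the opening, from -1 (shut) to 1 (fully open), set as the call begins (left out, the last holds). The fingers move at their own pace and stop on an object; the grip force is fixed at half the most. Time passes only in rows, so rows that do not move let the fingers close, or fill a call up. It gives the time, the measured TCP pose, the force and the opening at its end, in the units of the state.
- robot.state(): the state, without advancing time (a new reading comes with each control period).
- robot.read_camera(name): name is "side" or "top" or "wrist"; returns (picture, depth): 400x640x3 uint8, red, green, blue; 400x640 float32, m along the optical axis (not along the pixel's ray), 0 where there is no reading.
- robot.calibration(name): a dict with "mtx" (3x3 intrinsics, pixels), "R" (3x3) and "t" (3): a world point X has camera coordinates R X + t; the wrist camera has in their place "tool_from_camera" (4x4, takes a point from camera to tool coordinates, whose origin is the TCP and whose axes are the tool frame's). Camera axes: x right, y down, z forward; pixel columns grow to the right and rows downward; lengths in m; the calibration is good to about 2 mm. A picture is of the moment at which its call begins: read the wrist's pose just before it. calibration takes no time and is no camera call.
- robot.finish_job(): hands the job in, once; it reports no verdict.
The state is a dict: "time_s": time; "q": joint angles; "qd": joint speeds; "tau": joint torques, N m; "eef_pos": TCP position; "tcp_rot": TCP orientation; "wrist_force": force on the tool from outside, world axes, zero at the start; "wrist_torque": the same for the moment, N m; "width": finger opening in m.
Only numpy, scipy, OpenCV 4.12 (cv2) and the standard library are available. Lean on these libraries where they do the work, as an engineer would, in place of code of your own. Each camera call takes 0.05 s, during which the arm holds its last target.

## Working session

There is one attempt and no reset: what is moved stays moved. The work goes in short steps, Python scripts to look and compute and a tool call to move; the robot and the scene stay as the last step left them, time stands still between calls to the robot, and variables do not carry over. Pictures are saved under pics/ and viewed, and the job is handed in when it is done.

Besides the shell and the picture viewer there is one more tool, called after "Emit:" by a JSON object that holds its "name" and its "arguments", one argument or row to a line. jog_arm: Moves the arm, as the interface text tells. Its arguments: {"type":"object","properties":{"series":{"type":"array","items":{"type":"array","items":{"type":"number"}}},"fingers":{"type":"number"}},"required":["series"]}

```bash
mkdir -p pics; ls; python3 - <<'E'
from plant import robot
import cv2,numpy as np
np.set_printoptions(precision=4,suppress=True)
s=robot.state();print(s['time_s'],s['eef_pos'],s['tcp_rot'],s['width'],robot.grip_depth)
for n in ['top','side']:
    im,d=robot.read_camera(n);cv2.imwrite(f'pics/{n}0.png',im[:,:,::-1]);np.savez(f'{n}0.npz',im=im,d=d)
    print(n,robot.calibration(n))
print(robot.calibration('wrist'))
E
```

```text
pics
0.0 [ 0.1453 -0.6075  0.2307] [ 0.5553 -0.5549  0.4383 -0.4377] 0.0852379789404081 0.0187
top {'mtx': array([[391.2046,   0.    , 319.8993],
       [  0.    , 391.2046, 195.3956],
       [  0.    ,   0.    ,   1.    ]]), 'R': array([[-0.0158, -0.9999, -0.0048],
       [-0.9708,  0.0165, -0.2393],
       [ 0.2394,  0.0009, -0.9709]]), 't': array([-0.0157,  0.5643,  0.8024])}
side {'mtx': array([[456.8714,   0.    , 330.0577],
       [  0.    , 456.8714, 195.0444],
       [  0.    ,   0.    ,   1.    ]]), 'R': array([[ 0.8181, -0.5751, -0.007 ],
       [-0.4484, -0.6301, -0.634 ],
       [ 0.3602,  0.5218, -0.7733]]), 't': array([-0.4701,  0.2513,  0.8874])}
{'mtx': array([[327.5593,   0.    , 322.2299],
       [  0.    , 327.5593, 198.7285],
       [  0.    ,   0.    ,   1.    ]]), 'tool_from_camera': array([[ 1.    ,  0.0008, -0.0004, -0.0011],
       [ 0.0006, -0.3107,  0.9505, -0.1425],
       [ 0.0006, -0.9505, -0.3107,  0.0792],
       [ 0.    ,  0.    ,  0.    ,  1.    ]])}
```

View pics/top0.png

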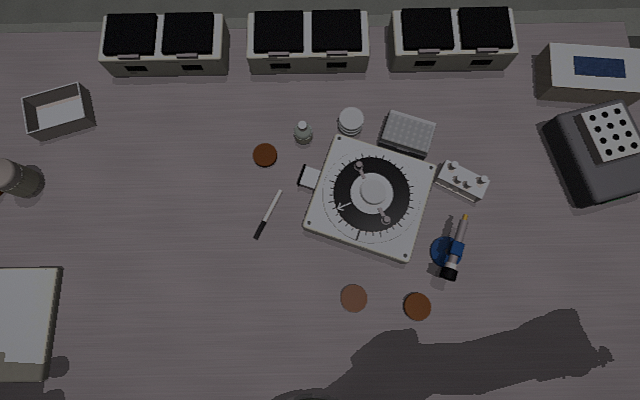

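View pics/side0.png

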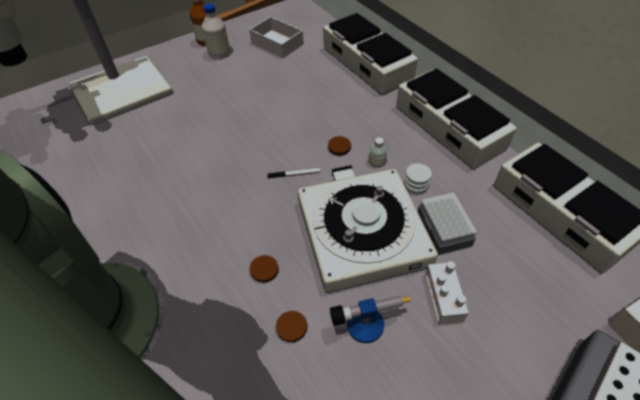

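```bash
python3 - <<'E'
import cv2
im=cv2.imread('pics/top0.png')
c=cv2.resize(im[130:265,285:445],None,fx=5,fy=4.4*5/4.4*0+4.4,interpolation=cv2.INTER_CUBIC) if 0 else cv2.resize(im[130:266,285:445],(800,680)[:2],interpolation=cv2.INTER_CUBIC)
c=cv2.resize(im[128:268,284:444],None,fx=4.25,fy=4.25,interpolation=cv2.INTER_CUBIC)
cv2.imwrite('pics/top0c.png',cv2.convertScaleAbs(c,alpha=1.5))
im=cv2.imread('pics/side0.png')
c=cv2.resize(im[150:300,260:450],None,fx=4,fy=4,interpolation=cv2.INTER_CUBIC)
cv2.imwrite('pics/side0c.png',cv2.convertScaleAbs(c,alpha=1.3))
E
```

```text
(no output)
```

View pics/top0c.png

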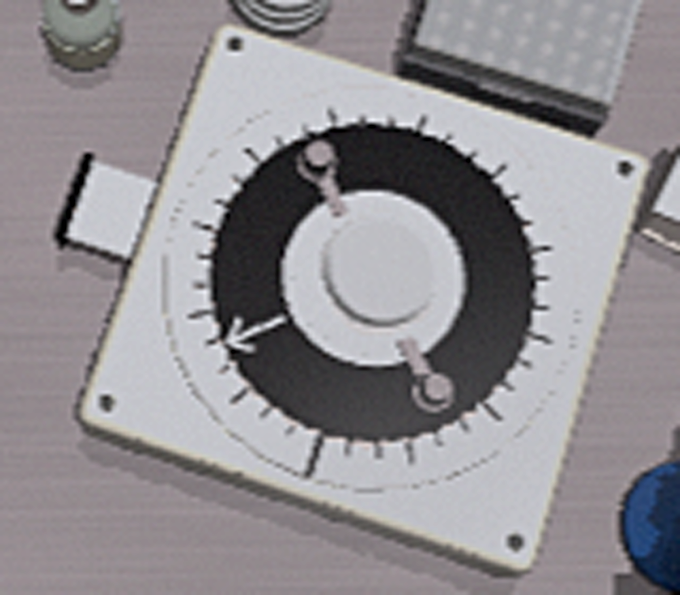

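View pics/side0c.png

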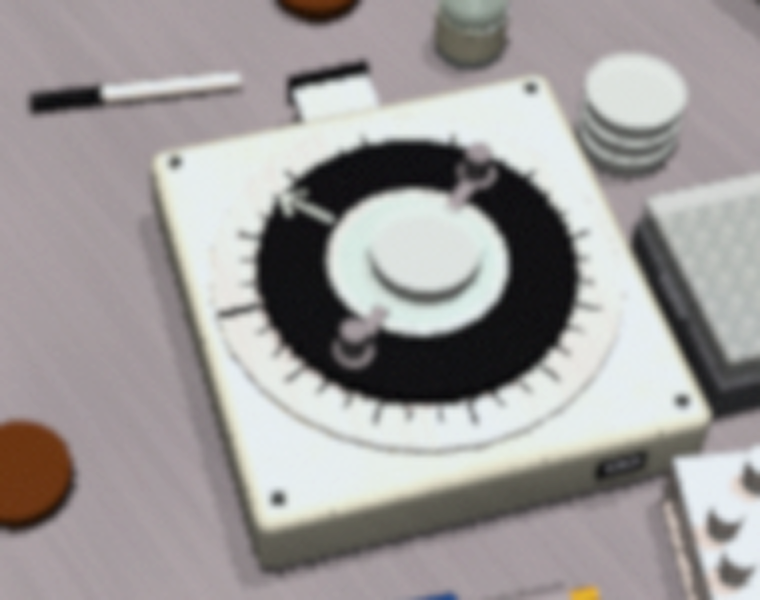

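```bash
cat > h.py <<'E'
import numpy as np
np.set_printoptions(precision=4,suppress=True)
def ray(cal,u,v,z):
    K,R,t=cal['mtx'],np.array(cal['R']),np.array(cal['t'])
    d=R.T@np.linalg.inv(K)@np.array([u,v,1.]);c=-R.T@t
    return (c+d*(z-c[2])/d[2])
E
python3 - <<'E'
from plant import robot
from h import *
import cv2
T=robot.calibration('top');S=robot.calibration('side')
tc=lambda x,y,z:ray(T,284+(x+.5)/4.25-.5,128+(y+.5)/4.25-.5,z)
sc=lambda x,y,z:ray(S,260+(x+.5)/4-.5,150+(y+.5)/4-.5,z)
ct=[tc(*p,.055) for p in [(235,44),(625,168),(515,541),(106,402)]]
cs=[sc(*p,.055) for p in [(531,89),(682,401),(278,498),(175,162)]]
for c in (ct,cs):
    m=np.mean(c,0);  # order: back-left, back-right, front-right, front-left
    bx=(c[0]+c[1]-c[2]-c[3])[:2];by=(c[0]+c[3]-c[1]-c[2])[:2]
    print('centre',m,'yaw',np.degrees(np.arctan2(bx[1],bx[0])),np.degrees(np.arctan2(-by[0],by[1])),np.linalg.norm(bx)/2,np.linalg.norm(by)/2)
# stage centre by dark mask ellipse
for n,cal,roi in (('top',T,(320,150,100,90)),('side',S,(310,175,110,90))):
    im=np.load(n+'0.npz')['im'];x,y,w,h=roi
    m=(im.max(2)<45).astype(np.uint8)
    k=np.zeros_like(m);k[y:y+h,x:x+w]=m[y:y+h,x:x+w]
    k=cv2.morphologyEx(k,cv2.MORPH_OPEN,np.ones((3,3)))
    c=max(cv2.findContours(k,cv2.RETR_EXTERNAL,cv2.CHAIN_APPROX_NONE)[0],key=cv2.contourArea)
    P=np.array([ray(cal,u,v,.069)[:2] for u,v in cv2.convexHull(c)[:,0]])
    (cx,cy),r=cv2.minEnclosingCircle(P.astype(np.float32)*1000);print(n,'disc',cx,cy,r)
A=lambda *a:print(a[0],a[1])
for n,p in dict(arrow=(228,347,.069),zero=(320,437,.059),zero_out=(308,475,.059),sA=(318,158,.089),sB=(436,386,.089),dish=(376,268,.085),pl1=(88,153,.042),pl2=(62,240,.042)).items(): print('T',n,tc(*p))
for n,p in dict(arrow=(280,197,.069),zero=(255,310,.059),zero_out=(218,314,.059),sA=(481,152,.089),sB=(354,330,.089),dish=(426,253,.085),pl1=(291,76,.042),pl2=(367,64,.042),bot=(470,60,.0)).items(): print('S',n,sc(*p))
E
```

```text
centre [ 0.5681 -0.1397  0.055 ] yaw -20.135221449154468 -19.869671704637597 0.2120249064390825 0.22216898439874713
centre [ 0.5652 -0.1383  0.055 ] yaw -20.205229414902433 -19.913551153148063 0.21170683963917902 0.22158538060675623
top disc 584.329833984375 -163.33596801757812 78.72150421142578
side disc 562.9735717773438 -142.39334106445312 84.30303192138672
T arrow [ 0.5317 -0.0627  0.069 ]
T zero [ 0.4854 -0.1095  0.059 ]
T zero_out [ 0.4658 -0.1026  0.059 ]
T sA [ 0.6273 -0.1113  0.089 ]
T sB [ 0.5058 -0.166   0.089 ]
T dish [ 0.5686 -0.1393  0.085 ]
T pl1 [0.6478 0.0104 0.042 ]
T pl2 [0.5983 0.0248 0.042 ]
S arrow [ 0.5308 -0.0616  0.069 ]
S zero [ 0.481  -0.1096  0.059 ]
S zero_out [ 0.4638 -0.1005  0.059 ]
S sA [ 0.628  -0.1122  0.089 ]
S sB [ 0.5028 -0.1661  0.089 ]
S dish [ 0.5638 -0.1467  0.085 ]
S pl1 [0.6016 0.0282 0.042 ]
S pl2 [0.6442 0.0098 0.042 ]
S bot [0.7235 0.0056 0.    ]
```

```bash
python3 - <<'E'
from plant import robot
from h import *
from scipy.spatial.transform import Rotation as R
q=robot.state()['tcp_rot'];M=R.from_quat([q[1],q[2],q[3],q[0]]).as_matrix();print(M)
T=robot.calibration('top')
for n,u,v,z in [('pen1',281,191,.006),('pen2',257,238,.006),('bottle',303,122,.075),('bottlefoot',303,141,0),('inj foot',446,252,.01),('inj knob',448,270,.073),('inj end',466,215,.073),('rack',436,180,.0)]: print(n,ray(T,u,v,z))
E
```

```text
[[ 0.2326 -0.0003  0.9726]
 [-0.9726  0.0009  0.2326]
 [-0.001  -1.     -0.0001]]
pen1 [0.5918 0.0683 0.006 ]
pen2 [0.4797 0.1233 0.006 ]
bottle [0.7381 0.0115 0.075 ]
bottlefoot [0.7212 0.0151 0.    ]
inj foot [ 0.4397 -0.3121  0.01  ]
inj knob [ 0.3961 -0.2928  0.073 ]
inj end [ 0.5134 -0.3432  0.073 ]
rack [ 0.6146 -0.3071  0.    ]
```

Emit:
{"name": "jog_arm", "arguments": {
  "series": [
    [0.04,0.01,0.01,0],
    [0.04,0.01,0.01,0],
    [0.04,0.01,0.01,0],
    [0.04,0.01,0.01,0],
    [0.04,0.01,0.01,0],
    [0.04,0.01,0,0],
    [0.04,0.01,0,0],
    [0.04,0.01,0,0]
  ],
  "fingers": -1
}}

```text
time_s: 0.77
eef_pos: [0.4574, -0.5269, 0.2805]
tcp_rot: [-0.551, 0.552, -0.446, 0.44]
wrist_force: [-0.1, -1.5, 0.1]
width: 0.0001
```

Emit:
{"name": "jog_arm", "arguments": {
  "series": [
    [0.0112,0.0365,0,-0.037],
    [0.0112,0.0365,0,-0.037],
    [0.0112,0.0365,0,-0.037],
    [0.0112,0.0365,0,-0.037],
    [0.0112,0.0365,0,-0.037],
    [0.0112,0.0365,0,-0.037],
    [0.0112,0.0365,0,-0.037],
    [0.0112,0.0365,0,-0.037]
  ]
}}

```text
time_s: 1.43
eef_pos: [0.5543, -0.2224, 0.2738]
tcp_rot: [0.477, -0.477, 0.527, -0.517]
wrist_force: [0.1, -0.5, -0.2]
width: -0.0
```

Emit:
{"name": "jog_arm", "arguments": {
  "series": [
    [0.0112,0.0365,0,-0.037],
    [0.0112,0.0365,0,-0.037],
    [0.0112,0.0365,0,-0.037],
    [0.0112,0.0365,0,-0.037],
    [0.0112,0.0365,0,-0.037],
    [0.0112,0.0365,0,-0.037],
    [0.0112,0.0365,0,-0.037],
    [0.0112,0.0365,0,-0.037]
  ]
}}

```text
time_s: 2.1
eef_pos: [0.6443, 0.0851, 0.2723]
tcp_rot: [0.39, -0.391, 0.595, -0.584]
wrist_force: [1.1, -0.1, -0.3]
width: -0.0002
```

```bash
python3 - <<'E'
from plant import robot
from h import *
import cv2
from scipy.spatial.transform import Rotation as R
s=robot.state();q=s['tcp_rot'];M=R.from_quat([q[1],q[2],q[3],q[0]]).as_matrix();print(s['eef_pos'],s['q'],np.degrees(np.arctan2(M[1,0],M[0,0])))
im,d=robot.read_camera('wrist');cv2.imwrite('pics/w1.png',im[:,:,::-1])
E
```

```text
[0.6443 0.0851 0.2723] [-0.1747  0.5309 -0.063   1.472   0.0193  1.146  -2.2093] -113.00236991789403
```

View pics/w1.png

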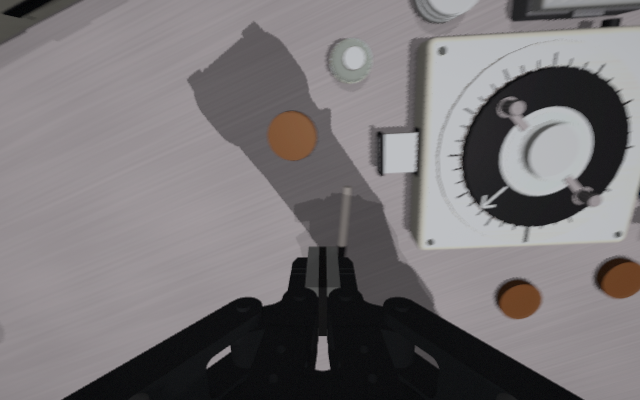

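```bash
python3 - <<'E'
from plant import robot
from h import *
import cv2
im,d=robot.read_camera('wrist');np.savez('w1.npz',im=im,d=d)
c=robot.calibration('wrist');K=np.linalg.inv(c['mtx']);T=c['tool_from_camera']
v,u=np.mgrid[240:400:1,0:640:1];dd=d[240:400]
P=np.stack([u*dd,v*dd,dd],-1)@K.T@T[:3,:3].T+T[:3,3]
P=P[(dd>0)];P=P[(P[:,1]<.03)]
for y0 in np.arange(-.13,.02,.01):
    Q=P[(P[:,1]>=y0)&(P[:,1]<y0+.01)]
    if len(Q): print(round(y0,3),len(Q),Q.min(0),Q.max(0))
E
```

```text
-0.1 4 [-0.0155 -0.0904  0.0171] [ 0.0152 -0.09    0.0175]
-0.09 7596 [-0.0617 -0.09    0.0054] [ 0.0605 -0.08    0.0177]
-0.08 10692 [-0.0579 -0.08   -0.0065] [ 0.0565 -0.07    0.0177]
-0.07 6431 [-0.0501 -0.07   -0.0112] [ 0.0492 -0.06    0.0173]
-0.06 7414 [-0.0414 -0.06   -0.0132] [ 0.0409 -0.05    0.0133]
-0.05 2510 [-0.0334 -0.05   -0.0129] [ 0.0331 -0.04    0.0134]
-0.04 987 [-0.0161 -0.04   -0.0124] [ 0.0155 -0.03    0.0114]
-0.03 845 [-0.014  -0.03    0.0049] [ 0.0131 -0.02    0.011 ]
-0.02 692 [-0.0141 -0.02    0.0049] [ 0.0132 -0.01    0.011 ]
-0.01 251 [-0.0134 -0.01    0.0053] [ 0.0121 -0.0038  0.0109]
```

Emit:
{"name": "jog_arm", "arguments": {
  "series": [
    [-0.001,-0.002,-0.03,0.01],
    [-0.001,-0.002,-0.03,0.01],
    [-0.001,-0.002,-0.03,0.01],
    [-0.001,-0.002,-0.03,0.01],
    [-0.001,-0.002,-0.03,0.01],
    [0,0,-0.03,0],
    [0,0,-0.025,0],
    [0,0,-0.02,0]
  ]
}}

```text
time_s: 2.87
eef_pos: [0.6392, 0.0845, 0.0401]
tcp_rot: [0.412, -0.408, 0.582, -0.57]
wrist_force: [0.5, 0.2, -0.8]
width: 0.0002
```

Emit:
{"name": "jog_arm", "arguments": {
  "series": [
    [-0.001,-0.006,-0.003,0],
    [-0.001,-0.006,-0.003,0],
    [-0.001,-0.006,-0.003,0],
    [-0.001,-0.006,-0.003,0],
    [-0.001,-0.006,-0.002,0],
    [-0.001,-0.006,0,0],
    [-0.001,-0.004,0,0],
    [-0.001,-0.003,0,0]
  ]
}}

```text
time_s: 3.53
eef_pos: [0.6299, 0.0359, 0.0251]
tcp_rot: [0.411, -0.408, 0.583, -0.57]
wrist_force: [0.0, -0.8, 1.3]
width: 0.0004
```

```bash
python3 - <<'E'
from plant import robot
from h import *
import cv2
from scipy.spatial.transform import Rotation as R
s=robot.state();q=s['tcp_rot'];M=R.from_quat([q[1],q[2],q[3],q[0]]).as_matrix();print(s['eef_pos'],np.degrees(np.arctan2(M[1,0],M[0,0])),s['wrist_force'])
im,d=robot.read_camera('wrist');cv2.imwrite('pics/w2.png',im[:,:,::-1])
E
```

```text
[0.6299 0.0359 0.0251] -109.19039075926668 [ 0.0245 -0.7569  1.2955]
```

View pics/w2.png

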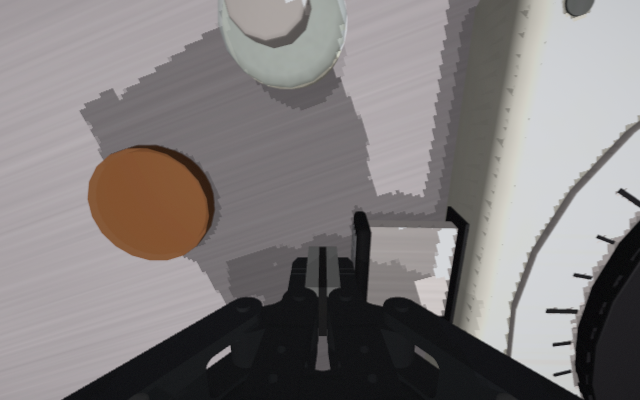

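Emit:
{"name": "jog_arm", "arguments": {
  "series": [
    [-0.001,-0.0027,0,0],
    [-0.001,-0.0027,0,0],
    [-0.001,-0.0027,0,0],
    [-0.001,-0.0027,0,0],
    [-0.001,-0.0027,0,0],
    [-0.001,-0.0027,0,0],
    [-0.0005,-0.0015,0,0],
    [-0.0005,-0.0015,0,0]
  ]
}}

```text
time_s: 4.25
eef_pos: [0.623, 0.0166, 0.026]
tcp_rot: [0.413, -0.408, 0.582, -0.57]
wrist_force: [1.4, 1.2, -0.1]
width: -0.0002
```

Emit:
{"name": "jog_arm", "arguments": {
  "series": [
    [-0.0003,-0.0008,0,0],
    [-0.0003,-0.0008,0,0],
    [-0.0003,-0.0008,0,0],
    [-0.0003,-0.0008,0,0],
    [-0.0003,-0.0008,0,0],
    [-0.0003,-0.0008,0,0],
    [-0.0003,-0.0008,0,0],
    [-0.0003,-0.0008,0,0]
  ]
}}

```text
time_s: 4.92
eef_pos: [0.6222, 0.0146, 0.0261]
tcp_rot: [0.416, -0.406, 0.582, -0.568]
wrist_force: [2.9, 6.2, -2.7]
width: -0.0005
```

Emit:
{"name": "jog_arm", "arguments": {
  "series": [
    [-0.0004,-0.0012,0,0],
    [-0.0004,-0.0012,0,0],
    [-0.0004,-0.0012,0,0],
    [-0.0004,-0.0012,0,0],
    [-0.0004,-0.0012,0,0],
    [-0.0004,-0.0012,0,0],
    [-0.0004,-0.0012,0,0],
    [-0.0004,-0.0012,0,0]
  ]
}}

```text
time_s: 5.58
eef_pos: [0.6222, 0.0147, 0.0263]
tcp_rot: [0.422, -0.404, 0.582, -0.565]
wrist_force: [3.8, 8.5, -2.8]
width: -0.0006
```

Emit:
{"name": "jog_arm", "arguments": {
  "series": [
    [0.002,0.006,0,0],
    [0.003,0.009,0.003,0],
    [0.003,0.009,0.03,0],
    [0,0,0.035,0.05],
    [0,0,0.035,0.07],
    [0,0,0.03,0.07],
    [0,-0.01,0.01,0.07],
    [0,-0.03,0,0.07]
  ]
}}

```text
time_s: 6.25
eef_pos: [0.6285, 0.0095, 0.176]
tcp_rot: [0.512, -0.501, 0.503, -0.483]
wrist_force: [0.3, 0.6, -1.4]
width: 0.0
```

Emit:
{"name": "jog_arm", "arguments": {
  "series": [
    [0.001,-0.035,0,0.07],
    [0.001,-0.035,0,0.07],
    [0.001,-0.035,0,0.07],
    [0.001,-0.03,0,0.07],
    [0,-0.01,0,0.07],
    [0,0,0,0.07],
    [0,0,0,0],
    [0,0,0,0]
  ]
}}

```text
time_s: 6.92
eef_pos: [0.6332, -0.1454, 0.181]
tcp_rot: [0.605, -0.6, 0.38, -0.361]
wrist_force: [0.4, 0.4, 0.1]
width: 0.0004
```

```bash
cat > st.py <<'E'
from plant import robot
from h import *
from scipy.spatial.transform import Rotation as R
s=robot.state();q=s['tcp_rot'];M=R.from_quat([q[1],q[2],q[3],q[0]]).as_matrix();print(s['time_s'],s['eef_pos'],np.degrees(np.arctan2(M[1,0],M[0,0])),s['wrist_force'],s['q'][-1]);print(M)
E
python3 st.py
```

```text
6.9167 [ 0.6332 -0.1454  0.181 ] -63.228466250276185 [0.4365 0.4445 0.1416] -1.1145306809947755
[[ 0.4503 -0.0187  0.8927]
 [-0.8925  0.0195  0.4506]
 [-0.0258 -0.9996 -0.0079]]
```

Emit:
{"name": "jog_arm", "arguments": {
  "series": [
    [0.005,0.001,-0.01,0],
    [0.005,0.001,-0.015,0],
    [0.001,0,-0.02,0],
    [0,0,-0.02,0],
    [0,0,-0.01,0],
    [0,0,0,0],
    [0,0,0,0],
    [0,0,0,0]
  ]
}}

```text
time_s: 7.58
eef_pos: [0.6467, -0.1356, 0.0979]
tcp_rot: [0.604, -0.599, 0.381, -0.361]
wrist_force: [-0.3, 0.6, 0.3]
width: -0.0003
```

```bash
python3 st.py; python3 - <<'E'
from plant import robot
import cv2
im,d=robot.read_camera('wrist');cv2.imwrite('pics/w3.png',im[:,:,::-1])
im,d=robot.read_camera('side');cv2.imwrite('pics/s3.png',cv2.resize(im[130:310,230:470,::-1],None,fx=3.2,fy=3.2,interpolation=cv2.INTER_CUBIC))
E
```

```text
7.5833 [ 0.6467 -0.1356  0.0979] -63.39935645344246 [-0.2591  0.6184  0.3234] -1.15600433774077
[[ 0.4476 -0.0204  0.894 ]
 [-0.8938  0.0208  0.448 ]
 [-0.0277 -0.9996 -0.009 ]]
```

View pics/w3.png

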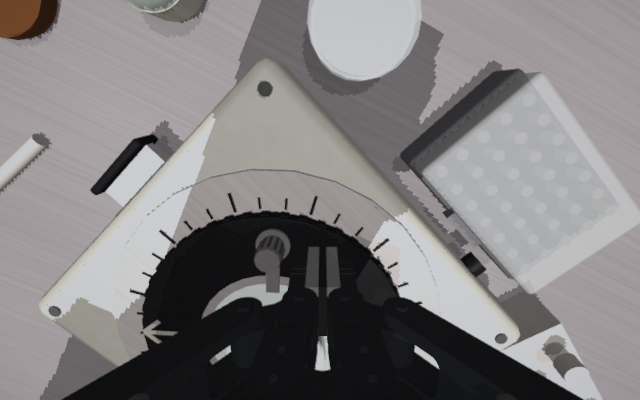

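View pics/s3.png

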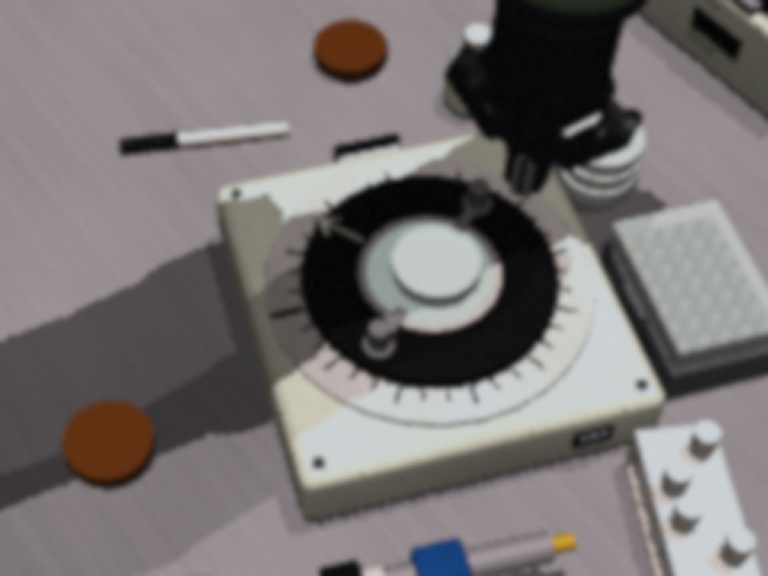

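Emit:
{"name": "jog_arm", "arguments": {
  "series": [
    [-0.001,-0.0005,-0.004,0],
    [-0.001,-0.0005,-0.006,0],
    [-0.001,-0.0005,-0.006,0],
    [-0.001,-0.0005,-0.004,0],
    [-0.0005,0,-0.001,0],
    [0,0,0,0],
    [0,0,0,0],
    [0,0,0,0]
  ]
}}

```text
time_s: 8.35
eef_pos: [0.6428, -0.1391, 0.0778]
tcp_rot: [0.604, -0.598, 0.38, -0.364]
wrist_force: [0.3, 0.9, -0.2]
width: 0.0003
```

```bash
cat > st2.py <<'E'
exec(open('st.py').read().replace(";print(M)",""))
p=s['eef_pos'][:2]-np.array([.567,-.139]);f=np.degrees(np.arctan2(p[1],p[0]));r=np.hypot(*p);print('phi',f,'r',r)
E
python3 st2.py
```

```text
8.35 [ 0.6428 -0.1391  0.0778] -63.487977745806724 [ 0.3059  0.9131 -0.2269] -1.1600860261971793
phi -0.10674175892835346 r 0.0758012675384464
```

Emit:
{"name": "jog_arm", "arguments": {
  "series": [
    [-0.0005,0.0022,0,0.015],
    [-0.0005,0.0022,0,0.015],
    [-0.0005,0.0022,0,0.015],
    [-0.0006,0.0022,0,0.02],
    [-0.0006,0.0022,0,0.025],
    [-0.0007,0.0022,0,0.025],
    [-0.0008,0.0022,0,0.025],
    [-0.0008,0.0022,0,0.025]
  ]
}}

```text
time_s: 9.02
eef_pos: [0.6384, -0.1204, 0.0787]
tcp_rot: [0.635, -0.63, 0.324, -0.308]
wrist_force: [2.2, -1.8, 0.1]
width: 0.0001
```

```bash
python3 st2.py
```

```text
9.0167 [ 0.6384 -0.1204  0.0787] -53.11053008360075 [ 2.2312 -1.7714  0.1455] -1.0449160534407411
phi 14.626792159781337 r 0.07382430215027365
```

Emit:
{"name": "jog_arm", "arguments": {
  "series": [
    [-0.0007,0.0024,0,0.032],
    [-0.0008,0.0023,0,0.032],
    [-0.0009,0.0023,0,0.032],
    [-0.001,0.0022,0,0.032],
    [-0.0011,0.0022,0,0.032],
    [-0.0012,0.0021,0,0.032],
    [-0.0013,0.0021,0,0.032],
    [-0.0013,0.002,0,0.032]
  ]
}}

```text
time_s: 9.68
eef_pos: [0.6299, -0.1008, 0.0789]
tcp_rot: [0.672, -0.67, 0.231, -0.216]
wrist_force: [2.2, -0.5, -0.5]
width: 0.0002
```

```bash
python3 st2.py
```

```text
9.6833 [ 0.6299 -0.1008  0.0789] -36.8142974196687 [ 2.2366 -0.5199 -0.479 ] -0.8486757911644057
phi 31.293448537022417 r 0.07357880218897223
```

Emit:
{"name": "jog_arm", "arguments": {
  "series": [
    [-0.0012,0.0018,0,0.022],
    [-0.0012,0.0017,0,0.022],
    [-0.0013,0.0016,0,0.022],
    [-0.0013,0.0016,0,0.022],
    [-0.0013,0.0015,0,0.022],
    [-0.0013,0.0014,0,0.022],
    [-0.001,0.001,0,0.015],
    [-0.0007,0.0007,0,0.01]
  ]
}}

```text
time_s: 10.35
eef_pos: [0.6193, -0.0879, 0.079]
tcp_rot: [0.689, -0.687, 0.171, -0.155]
wrist_force: [2.1, -0.5, -0.2]
width: -0.0003
```

```bash
python3 st2.py; python3 - <<'E'
from plant import robot
import cv2
im,d=robot.read_camera('wrist');cv2.imwrite('pics/w4.png',im[:,:,::-1])
im,d=robot.read_camera('side');cv2.imwrite('pics/s4.png',cv2.resize(im[130:310,230:470,::-1],None,fx=3.2,fy=3.2,interpolation=cv2.INTER_CUBIC))
im,d=robot.read_camera('top');cv2.imwrite('pics/t4.png',cv2.resize(im[128:268,284:444,::-1],None,fx=4,fy=4,interpolation=cv2.INTER_CUBIC))
E
```

```text
10.35 [ 0.6193 -0.0879  0.079 ] -26.68195731700392 [ 2.0799 -0.5177 -0.1516] -0.7301300062066581
phi 44.34849214845166 r 0.07310866825948613
```

View pics/s4.png

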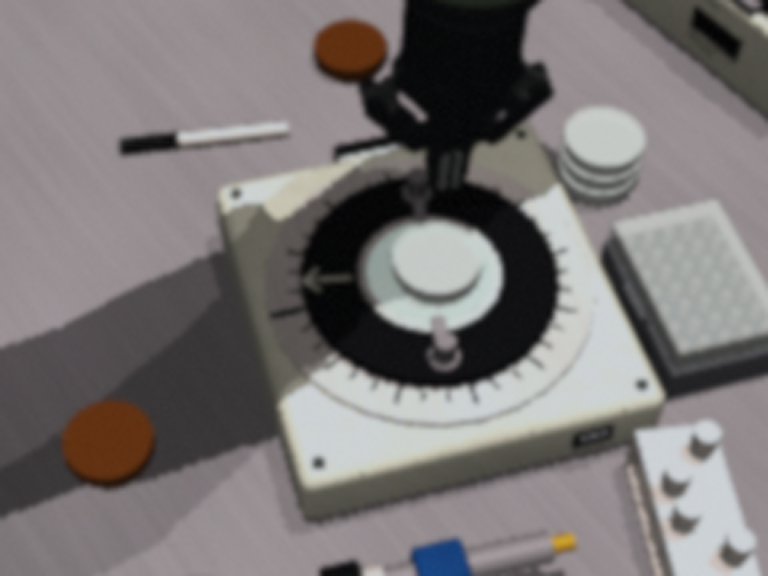

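View pics/t4.png

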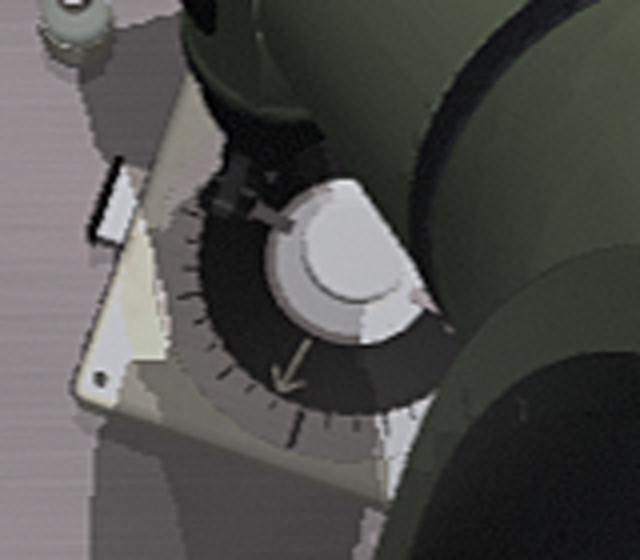

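```bash
python3 - <<'E'
from plant import robot
from h import *
T=robot.calibration('top');S=robot.calibration('side');c=np.array([.567,-.139])
g=lambda cal,ox,oy,k,x,y,z:ray(cal,ox+(x+.5)/k-.5,oy+(y+.5)/k-.5,z)[:2]
A=lambda p:(p,np.degrees(np.arctan2(*(p-c)[::-1])),np.linalg.norm(p-c))
print('S',A(g(S,230,130,3.2,303,279,.069)),A(g(S,230,130,3.2,301,311,.059)),A(g(S,230,130,3.2,271,315,.059)))
print('T',A(g(T,284,128,4,278,392,.069)),A(g(T,284,128,4,301,412,.059)),A(g(T,284,128,4,291,447,.059)))
E
```

```text
S (array([ 0.4938, -0.0949]), np.float64(148.92542421309608), np.float64(0.08541372618182658)) (array([ 0.482 , -0.1094]), np.float64(160.8063942417669), np.float64(0.08998015544716413)) (array([ 0.4642, -0.1007]), np.float64(159.55854879955257), np.float64(0.10970644952623727))
T (array([ 0.4947, -0.0963]), np.float64(149.4619876327843), np.float64(0.08394274975256677)) (array([ 0.485 , -0.1094]), np.float64(160.16746654275727), np.float64(0.08714946889527964)) (array([ 0.4658, -0.1032]), np.float64(160.5143439461203), np.float64(0.10732999449539284))
```

Emit:
{"name": "jog_arm", "arguments": {
  "series": [
    [-0.001,0.001,0,0.015],
    [-0.001,0.001,0,0.015],
    [-0.001,0.001,0,0.015],
    [-0.001,0.001,0,0.015],
    [-0.0011,0.0009,0,0.015],
    [-0.0011,0.0009,0,0.015],
    [-0.0007,0.0005,0,0.01],
    [-0.0005,0.0003,0,0.01]
  ]
}}

```text
time_s: 11.17
eef_pos: [0.6113, -0.0812, 0.079]
tcp_rot: [0.697, -0.696, 0.13, -0.115]
wrist_force: [0.5, -0.7, -0.2]
width: 0.0002
```

```bash
python3 st2.py; python3 - <<'E'
from plant import robot
import cv2
im,d=robot.read_camera('side');cv2.imwrite('pics/s5.png',cv2.resize(im[170:250,290:400,::-1],None,fx=7,fy=7,interpolation=cv2.INTER_CUBIC))
im,d=robot.read_camera('top');cv2.imwrite('pics/t5.png',cv2.resize(im[180:260,310:410,::-1],None,fx=7,fy=7,interpolation=cv2.INTER_CUBIC))
E
```

```text
11.1667 [ 0.6113 -0.0812  0.079 ] -19.902496453129807 [ 0.5448 -0.7032 -0.1661] -0.6493232898257517
phi 52.48840965051138 r 0.07282684456334748
```

View pics/s5.png

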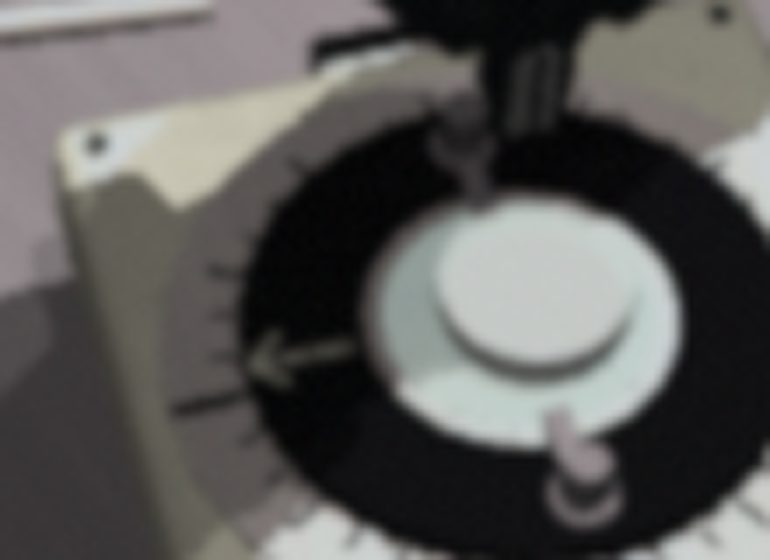

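View pics/t5.png

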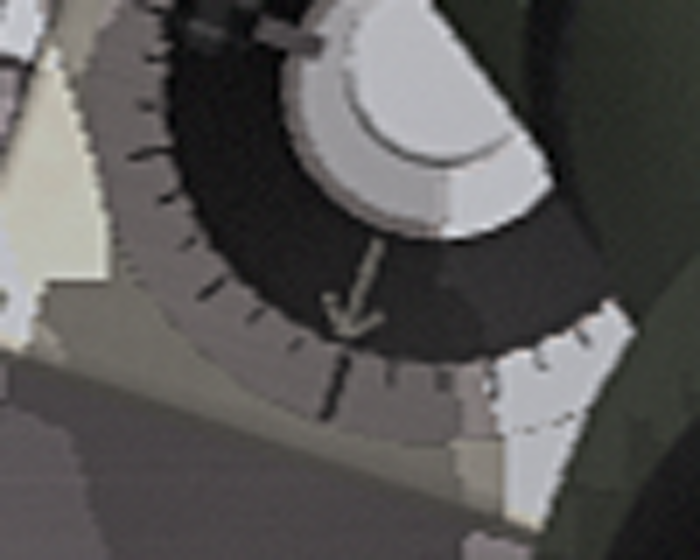

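```bash
python3 - <<'E'
from plant import robot
from h import *
T=robot.calibration('top');S=robot.calibration('side');c=np.array([.567,-.139])
g=lambda cal,ox,oy,k,x,y,z:ray(cal,ox+(x+.5)/k-.5,oy+(y+.5)/k-.5,z)[:2]
A=lambda p:(p,np.degrees(np.arctan2(*(p-c)[::-1])),np.linalg.norm(p-c))
print('S',A(g(S,290,170,7,247,362,.069)),A(g(S,290,170,7,355,347,.069)),A(g(S,290,170,7,243,398,.059)),A(g(S,290,170,7,172,411,.059)))
print('T',A(g(T,310,180,7,343,343,.069)),A(g(T,310,180,7,378,243,.069)),A(g(T,310,180,7,345,357,.059)),A(g(T,310,180,7,328,418,.059)))
E
```

```text
S (array([ 0.4881, -0.105 ]), np.float64(156.70070831916962), np.float64(0.08585372138106215)) (array([ 0.5177, -0.1192]), np.float64(158.14847770062488), np.float64(0.05312753838501677)) (array([ 0.4836, -0.1092]), np.float64(160.356188637962), np.float64(0.08855664892752589)) (array([ 0.4636, -0.1008]), np.float64(159.7502108553724), np.float64(0.11022720698738972))
T (array([ 0.488, -0.108]), np.float64(158.55122086557958), np.float64(0.08485591944785176)) (array([ 0.5195, -0.1202]), np.float64(158.4097790689171), np.float64(0.05109251830306505)) (array([ 0.4851, -0.1094]), np.float64(160.11939290182264), np.float64(0.08704890994568136)) (array([ 0.466 , -0.1033]), np.float64(160.54262673398418), np.float64(0.10710562045018653))
```

Emit:
{"name": "jog_arm", "arguments": {
  "series": [
    [-0.0005,0.0004,0,0.006],
    [-0.0005,0.0004,0,0.006],
    [-0.0005,0.0004,0,0.006],
    [-0.0005,0.0004,0,0.006],
    [-0.0003,0.0002,0,0.006],
    [-0.0002,0.0001,0,0.006],
    [0,0,0,0],
    [0,0,0,0]
  ]
}}

```text
time_s: 11.93
eef_pos: [0.6087, -0.0793, 0.0789]
tcp_rot: [-0.699, 0.699, -0.116, 0.101]
wrist_force: [1.8, -0.7, -1.2]
width: -0.0001
```

```bash
python3 st2.py
```

```text
11.9333 [ 0.6087 -0.0793  0.0789] -17.675776765325303 [ 1.7855 -0.7044 -1.2331] -0.6224639345455436
phi 55.102656632870264 r 0.07281522226709071
```

Emit:
{"name": "jog_arm", "arguments": {
  "series": [
    [0.002,-0.0015,0,0],
    [0.004,-0.003,0,0],
    [0.005,-0.004,0.005,0],
    [0,0,0.03,0],
    [0,0,0.04,0],
    [0,0,0.04,0],
    [0,0,0.04,0],
    [0,-0.03,0.02,0]
  ]
}}

```text
time_s: 12.6
eef_pos: [0.6178, -0.1134, 0.2575]
tcp_rot: [0.701, -0.697, 0.118, -0.094]
wrist_force: [0.3, 1.2, 0.7]
width: 0.0001
```

Emit:
{"name": "jog_arm", "arguments": {
  "series": [
    [0,-0.04,0,0],
    [0,-0.04,0,0],
    [0,-0.04,0,0],
    [0,-0.04,0,0],
    [0,-0.04,0,0],
    [0,-0.04,0,0],
    [0,-0.04,0,0],
    [0,-0.02,0,0]
  ]
}}

```text
time_s: 13.27
eef_pos: [0.6181, -0.4277, 0.2712]
tcp_rot: [0.701, -0.698, 0.112, -0.098]
wrist_force: [-0.5, 0.6, 0.2]
width: -0.0001
```

```bash
python3 st2.py; python3 - <<'E'
from plant import robot
import cv2
im,d=robot.read_camera('side');cv2.imwrite('pics/s6f.png',im[:,:,::-1]);cv2.imwrite('pics/s6.png',cv2.resize(im[160:240,290:410,::-1],None,fx=6.5,fy=6.5,interpolation=cv2.INTER_CUBIC))
im,d=robot.read_camera('top');cv2.imwrite('pics/t6f.png',im[:,:,::-1]);cv2.imwrite('pics/t6.png',cv2.resize(im[150:242,290:415,::-1],None,fx=6,fy=6,interpolation=cv2.INTER_CUBIC))
E
```

```text
13.2667 [ 0.6181 -0.4277  0.2712] -17.059441955827694 [-0.5168  0.6424  0.1859] 0.030384746822341616
phi -79.96361159690373 r 0.2932191607961065
```

View pics/s6.png

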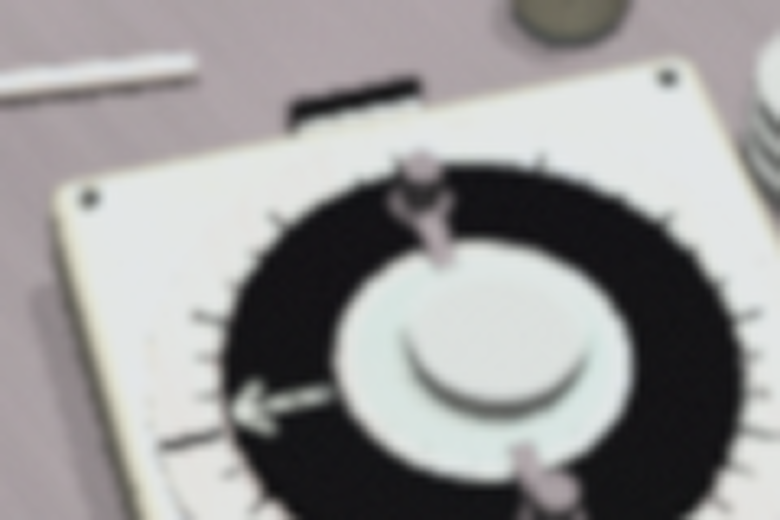

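View pics/t6.png

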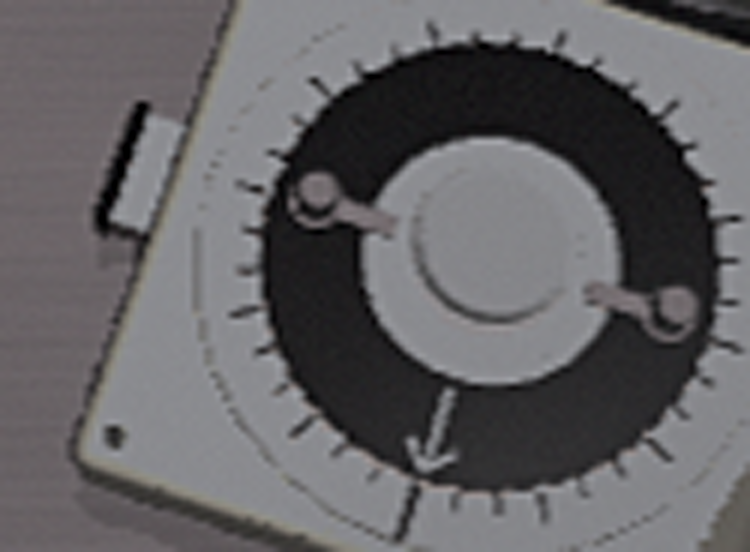

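View pics/t6f.png

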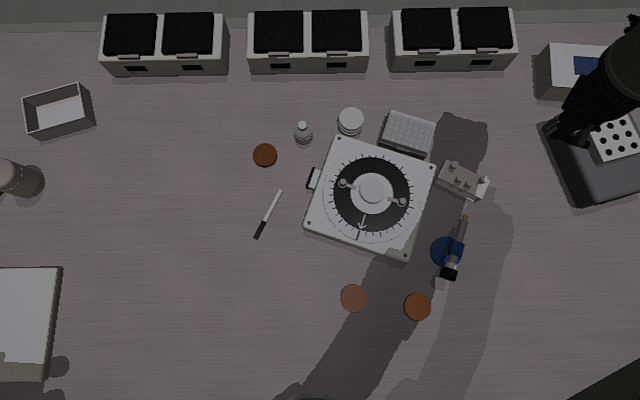

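```bash
python3 - <<'E'
from plant import robot
from h import *
T=robot.calibration('top');S=robot.calibration('side');c=np.array([.567,-.139])
g=lambda cal,ox,oy,k,x,y,z:ray(cal,ox+(x+.5)/k-.5,oy+(y+.5)/k-.5,z)[:2]
A=lambda n,p:print(n,p,round(np.degrees(np.arctan2(*(p-c)[::-1])),2),round(np.linalg.norm(p-c),4))
t=lambda *a:g(T,290,150,6,*a); s=lambda *a:g(S,290,160,6.5,*a)
A('S tip',s(232,411,.069));A('S tail',s(328,392,.069));A('S z0',s(222,434,.059));A('S z1',s(160,446,.059))
A('T tip',t(421,474,.069));A('T tail',t(451,392,.069));A('T z0',t(417,488,.059));A('T z1',t(400,541,.059))
a,b=t(319,189,.089),t(676,303,.089);d=a-b;print('screws T',a,b,(a+b)/2,np.degrees(np.arctan2(d[1],d[0]))+90)
A('dish',t(497,240,.085))
by=np.array([.342,.940])
for n,p in [('T',(t(140,103,.042)+t(98,230,.042))/2),('S',(s(290,104,.042)+s(417,80,.042))/2)]: print(n,'plate y',(p-c)@by)
E
```

```text
S tip [ 0.4866 -0.1088] 159.39 0.0859
S tail [ 0.5161 -0.1205] 160.0 0.0541
S z0 [ 0.4828 -0.1084] 160.02 0.0896
S z1 [ 0.4638 -0.1007] 159.64 0.1101
T tip [ 0.488  -0.1105] 160.2 0.084
T tail [ 0.518  -0.1227] 161.61 0.0516
T z0 [ 0.4844 -0.1099] 160.58 0.0876
T z1 [ 0.465  -0.1029] 160.51 0.1082
screws T [ 0.5904 -0.0755] [ 0.5455 -0.2029] [ 0.5679 -0.1392] 160.5810817020407
dish [ 0.5711 -0.1401] -15.09 0.0042
T plate y 0.14562641978404547
S plate y 0.14593470101779976
```

```bash
python3 -c "
from plant import robot
print(robot.finish_job())"
```

```text
the job is handed in; nothing more can be done
None
```

The filter slide is pushed home and the stage is turned so the arrow lines up with the zero line. I handed the job in at about 13.4 s of the 64 s; the hand-in gives no verdict.

**Slide:** I pushed the end plate in with shut fingertips until it stopped dead. Force rose to about 9 N with no further movement. In the last pictures the outer face stands about 21 mm from the base side, against the 24 mm given for fully home. I put that 3 mm gap down to camera and measuring error.

**Stage:** I turned it about 45° counter-clockwise by pushing thumbscrew A, with forces of about 3 N. With the arm withdrawn, the arrow tip reads 159.4° from the side camera and 160.2° from above. The zero line reads 160.0° and 160.6° in the same two views. The line through the thumbscrews gives 160.6°, so the offset is under 1°, about 1 mm at the rim. The arrow's tail in the top view disagrees slightly, at 161.6°.

**Dish:** It still lies flat on the stage, with its middle measured about 4 mm from the axis; the limit is 12 mm.

**Everything else:** The bystanders look unmoved in the last top picture, judged by eye without measuring each one. The arm ended well clear, touching nothing.

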